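# Empty the latched tipping pan of wheel nuts

## Robot

A 7-joint arm with a two-finger parallel gripper is mounted at the origin on the work surface. World frame = base frame: x ahead of the robot, y to its left, z up, the work surface at z = 0. Lengths are in mm, angles in rad, forces in N, time in s.
With the tool pointing down it reaches from about 400 to 875 mm from the base axis. Payload 19.3 kg.
Tool frame: the origin (TCP) lies at the very end of the fingers, on their centre line; the grasp point (between the pads) lies 19 mm behind it (grip_point_offset is the z of the grasp point in the tool frame, in mm); z points along the fingers, y is the line along which they close (so a half turn about z gives the same grasp; the last joint's range is limited). The gripper opens to 85 mm and grips with 20 to 120 N. Pads are 22 mm wide; open, the fingers measure 114 mm over their backs; the gripper's body (76 mm by 85 mm) begins 54 mm behind the grasp point. The pads swing forward as they close: fully open they stand 13 mm farther back than shut.
Start: joints at [-1.296, 0.521, -0.036, 1.599, 0.021, 1.021, -0.113], TCP at [211.273, 588.199, 231.291] pointing down, gripper open.
Joint ranges: [-2.91, 2.91], [-0.3, 2.13], [-1.5, 1.42], [0.17, 2.43], [-1.26, 4.41], [0.16, 1.93], [-2.52, 2.52]. Speed limits (rad/s): [1.89, 1.89, 2.39, 2.39, 3.01, 3.01, 3.01].

## Interface

Orientations are given as a 3x3 rotation matrix whose columns are the frame's x, y, z axes.
In Python, from workcell import movep, movel, goto_joints, open_gripper, clamp, wait, inverse_kinematics, read_state, camera, PlanningError, finish_job, grip_point_offset gives the robot as it stands. Calls block until the motion is done:
- movep(position, orientation): joint-space move of the TCP to a pose.
- movel(position, frame=None, max_speed=150, guard=None): straight line of the TCP; frame=None keeps the orientation; max_speed is the mean speed in mm/s. With guard (N) it stops when the force on the tool has changed by that much, and returns True; else False.
- goto_joints(angles): joint-space move.
- open_gripper() and clamp(): open the fingers fully, or close them until they stop; the grip force is fixed at half the most.
- wait(seconds).
- inverse_kinematics(position, orientation): joint angles nearest the present ones, or None.
- read_state(): the state.
- camera(name): name is "scene" or "top" or "wrist"; returns a dict with "image" (384x512x3 uint8, blue, green, red), "range_z" (384x512 float32, mm along the optical axis (not along the pixel's ray), 0 where there is no reading), "fx", "fy", "cx", "cy" (pixels), "cam_to_world" (4x4, takes a point from camera to world coordinates). Camera axes: x right, y up, looking along -z (the intrinsics and any distortion apply to the point x, -y, -z); pixel columns grow to the right and rows downward; lengths in mm; the calibration is good to about 2 mm. A picture is of the moment at which its call begins.
A pose or a line that the arm cannot do raises PlanningError and nothing moves.
- finish_job(): hands the job in; it is judged then, once.
The state is a dict: "time": time; "qpos": joint angles; "qvel": joint speeds; "joint_efforts": joint torques, N m; "eef_pos": TCP position; "tool_rot": TCP orientation; "ft_force": force on the tool from outside, world axes, zero at the start; "torque": the same for the moment, N m; "finger_gap": finger opening in mm; "gripper_force": force on a finger pad.
Only numpy, scipy, OpenCV 4.12 (cv2) and the standard library are available. Lean on these libraries where they do the work, as an engineer would, in place of code of your own. Each camera call takes 0.05 s, during which the arm holds its last target. There are 200 camera calls.

## Task

Free the red tipping pan by turning its yellow wing key a good quarter turn, then tip the pan up steeply by its bar handle so that all three wheel nuts slide out into the black tray. Bring the pan back down fully level and turn the wing key back to latch it; do not knock the clear guard beside the key, and leave everything else on the bench where it is.

Things in the scene. Friction and masses are not known exactly. Their poses are not given: they have to be found in the camera images.
- station: blue tipping stand, fixed to the bench. Origin on the bench top right below the pan's hinge. Its x axis points from the pan's handle to its open mouth and the tray, z up, y to the left (seen looking along x). Base plate 12 mm thick from x -170 to 8 mm, y -90 to 190 mm
- pan_hinge (a point): point on the pan's hinge axis, midway between the stand's cheeks, 105 mm above the bench; the axis runs along the station's y
- pan (a joint): tilt of the red sheet-metal pan: 0 = level on its stop, grows to 1.4 rad as the handle is lifted and the mouth dips over the tray. The hinge is stiff: the pan stays where it is left; about 6 N at the handle moves it. While the key is latched, the key's dog lies over the pan's ear and the pan cannot be tipped
- pan_mouth (a point): middle of the pan's open front lip, 45 mm past the hinge. The pan is 128 mm wide, its rear wall 112 mm behind the hinge, floor 103 mm and wall tops 138 mm above the bench when level
- pan_ear (a point): centre of the steel ear on the pan's side next to the key, 40 x 24 x 10 mm; it turns with the pan
- pan_bar (a point): middle of the pan's round steel handle bar, 10 mm thick, 93 mm long along the station's y. With the pan level it is 152 mm from the hinge axis along the station's -x and 20 mm above it, 42 mm clear of the pan's rear wall; it turns with the pan
- key (a joint): turn of the wing key about its upright axis: 0 = latched, grows counter-clockwise seen from above to a stop at 1.6 rad. It starts between 0 and 0.25; the ear is clear of the dog from about 1.2 rad. Stiff (0.08 N m): it stays where it is left. The steel dog (top 125 mm above the bench) is in line with the wing and at 0 points to the pan
- key_grip (a point): on the key's axis at the height to grip, 153 mm above the bench, 85 mm behind the hinge and 125 mm left of the pan's middle. The yellow wing is one upright blade 56 mm long, 10 mm thick, from 138 to 164 mm above the bench. At key 0 it lies along the station's y, at 1.57 along its x; this point's y axis runs along the blade
- guard: clear plastic guard panel with an orange edge beside the key on the side away from the pan, 120 mm long along the station's x, 6 mm thick, top 168 mm above the bench; its near face is 36 mm from the key's axis, 8 mm beyond the wing tips' sweep. Fixed; origin at the middle of its lower edge
- tray: black open tray, fixed, 190 x 190 mm, 45 mm high, walls 4 mm, in front of and below the pan's mouth; origin under its centre, axes as the station's
- nut0: one of three steel wheel nuts, hexagonal, 24 mm across, 22 mm tall, about 50 g, standing in the pan; origin at the centre of its flat end
- nut1: one of three steel wheel nuts, hexagonal, 24 mm across, 22 mm tall, about 50 g, standing in the pan; origin at the centre of its flat end
- nut2: one of three steel wheel nuts, hexagonal, 24 mm across, 22 mm tall, about 50 g, standing in the pan; origin at the centre of its flat end
- spray_can: leave alone: spray can, 56 mm across, 190 mm tall, standing; origin under its centre
- socket: leave alone: bright steel socket, 32 mm across, 60 mm tall, standing to the right of the pan; origin under its centre
- wrench: leave alone: steel wrench lying on the bench, about 0.2 m long; origin under its middle
- mug: leave alone: white mug, 80 mm across, 90 mm tall; origin under its centre
- oil_bottle: leave alone: yellow oil bottle, 70 mm across, 170 mm tall, standing; origin under its centre
- weight_box: leave alone: open cardboard box 100 x 140 x 45 mm; origin under its centre
- impact_wrench: leave alone: red, black and yellow cordless impact wrench lying on its side, about 200 x 220 mm, 70 mm high; origin under its motor housing

How it is judged:
By the outcome, as a careful person would: the job done as asked, in the order asked, and still so for the second after the job is handed in, with the robot touching nothing.
It also fails if it takes over 69 s, if anything falls off the work surface, if the arm or the gripper's body presses on something with over 40 N, if the wrist force passes 120 N, or if a joint passes its speed limit or range.

## Working session

There is one attempt and no reset: what is moved stays moved. The work goes in short steps, each a Python script; the robot and the scene stay as the last script left them, time stands still between calls to the robot, and variables do not carry over. Pictures are saved under pics/ and viewed, at most 10 in all, crops included, and the job is handed in when it is done.

```bash
mkdir -p pics; ls
python3 - <<'E'
from workcell import *
import cv2,numpy as np
for n in("scene","top"):
    c=camera(n);cv2.imwrite(f"pics/{n}0.png",c["image"]);np.savez(f"/tmp/{n}0.npz",**{k:np.array(v) for k,v in c.items()})
    print(n,c["fx"],c["cx"],c["cy"],np.round(c["cam_to_world"],3).tolist(),[k for k in c])
print(grip_point_offset,read_state()["time"])
E
```

```text
pics
scene 437.24035210895664 250.1845531359303 191.49429799640964 [[-0.445, -0.6, 0.665, 1414.452], [0.896, -0.296, 0.332, 464.333], [-0.003, 0.744, 0.669, 1002.071], [0.0, 0.0, 0.0, 1.0]] ['image', 'range_z', 'fx', 'fy', 'cx', 'cy', 'cam_to_world']
top 411.83369676041974 256.062419476651 188.44684805638855 [[0.012, 0.992, -0.125, 368.513], [-1.0, 0.014, 0.009, 41.339], [0.01, 0.125, 0.992, 1580.108], [0.0, 0.0, 0.0, 1.0]] ['image', 'range_z', 'fx', 'fy', 'cx', 'cy', 'cam_to_world']
-18.700000000000003 0.1
```

View pics/top0.png

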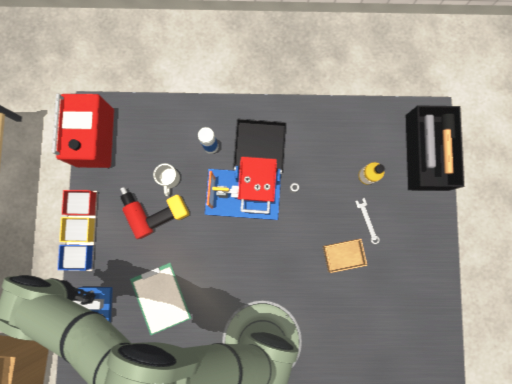

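View pics/scene0.png

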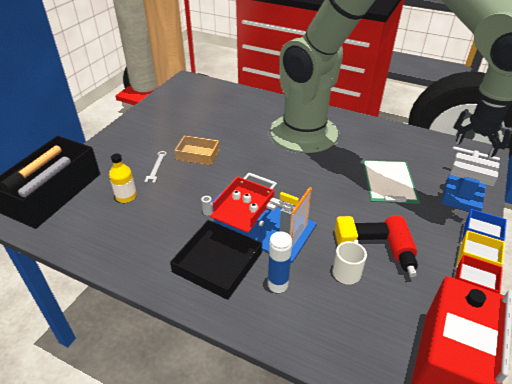

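The top view shows the station around (250,190), with the key at (220,189), the guard at (211,188), the bar at (256,211) and the tray at (262,140). I'll get a metric fit from the depth cloud.

```bash
cat > h.py <<'E'
import numpy as np,cv2
def cloud(c):
    r=np.asarray(c["range_z"],float);v,u=np.indices(r.shape)
    P=np.stack([(u-c["cx"])/c["fx"]*r,-(v-c["cy"])/c["fy"]*r,-r,np.ones_like(r)],-1)
    W=(P@np.asarray(c["cam_to_world"]).T)[...,:3];W[r<=0]=np.nan
    return W
def hsv(c): return cv2.cvtColor(np.asarray(c["image"]),cv2.COLOR_BGR2HSV)
E
python3 - <<'E'
from h import *
for n in("top","scene"):
    c=dict(np.load(f"/tmp/{n}0.npz"));W=cloud(c);H=hsv(c)
    h,s,v=H[...,0],H[...,1],H[...,2];X,Y,Z=W[...,0],W[...,1],W[...,2]
    roi=(X>350)&(X<800)&(Y>-120)&(Y<240)
    if n=="top": print(W[180,258],W[189,220],W[211,256],W[140,262])
    def rep(name,m):
        m=m&roi&np.isfinite(Z)
        if m.sum()<4: print(n,name,m.sum());return
        r=cv2.minAreaRect(W[m][:,:2].astype(np.float32));
        print(n,name,m.sum(),"rect",np.round(r[0],1),np.round(r[1],1),round(r[2],1),"med",np.round(np.median(W[m],0),1))
    red=((h<6)|(h>174))&(s>150)
    rep("red",red&(Z>85)); rep("redtop",red&(Z>128));rep("redfloor",red&(Z>92)&(Z<112))
    rep("blue",(h>100)&(h<125)&(s>120)&(Z<30)); rep("yellow",(h>22)&(h<32)&(s>150)&(Z>110))
    rep("orange",(h>6)&(h<20)&(s>120)&(Z>60)); rep("tray",(v<35)&(Z>30)&(Z<60)&(X>600))
    rep("bar",(s<60)&(Z>112)&(Z<140)&(X<560))
c=dict(np.load("/tmp/top0.npz"));cv2.imwrite("pics/crop.png",cv2.resize(c["image"][110:230,190:310],(600,600),interpolation=cv2.INTER_CUBIC))
E
```

```text
[584.51594459  21.71209162 106.95137282] [543.42668322 154.03248947 159.27392343] [470.92309789  27.73179799 125.95931652] [757.89163499   6.55670213   4.77764346]
top red 1386 rect [589.6  24.7] [127.7 158.5] 86.4 med [595.4  25.  103.2]
top redtop 126 rect [578.7  25.5] [127.7 136.8] 86.2 med [553.8  42.5 137.2]
top redfloor 1229 rect [593.5  23.2] [124.8 150.6] 86.3 med [599.6  24.5 102.6]
top blue 1469 rect [548.4  79.1] [281.5 185.3] 86.9 med [502.9 116.9  11.7]
top yellow 27 rect [544.4 153.8] [49.4  7.7] 85.4 med [544.2 160.6 163.8]
top orange 56 rect [546.6 191.4] [  6.5 116.6] 86.3 med [546.8 191.5 167.4]
top tray 3
top bar 249 rect [512.2  88.1] [214.   93.9] 89.3 med [524.6  77.3 126.4]
scene red 1910 rect [588.3  21.5] [141.5 161.4] 85.9 med [593.7  20.5 104.1]
scene redtop 317 rect [579.2  26.5] [130.8 142.1] 86.4 med [546.3  33.9 135.3]
scene redfloor 1290 rect [590.4  27.4] [128.2 158.8] 86.2 med [609.8  20.3 102.9]
scene blue 999 rect [552.  110.7] [257.8 238.1] 68.7 med [562.1 110.5  11.7]
scene yellow 130 rect [546.5 159.2] [63.9 97.8] 87.8 med [549.3 155.  157.9]
scene orange 91 rect [547.5 182. ] [ 29.3 125.5] 86.2 med [552.3 193.4 165.4]
scene tray 420 rect [720.5  19. ] [191.7 166.2] 86.9 med [669.6  12.8  38.4]
scene bar 346 rect [512.6  90.4] [ 94.2 215.4] 0.1 med [541.6 108.2 125.4]
```

View pics/crop.png

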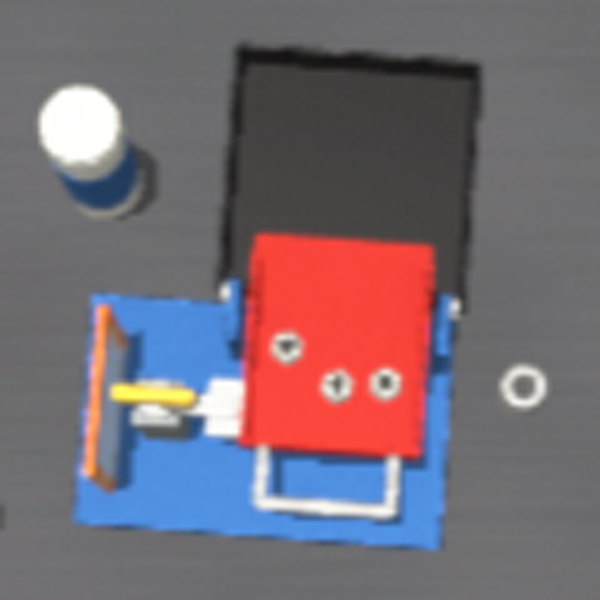

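The crop shows the wing at about (155,394), almost parallel to the plate edge, so key ≈ 0. The bar is at (325,508) and the guard at (100,390). Red pan, plate, guard and key all agree on hinge ≈ (623, 23) and yaw ≈ -3.6°.

With the fingers open at key 1.57 they would hit the guard. So I'll push the wing with closed fingers, always from the pan side. The bar gets gripped with the tool tilted about 45°. Next is a hover, a close look and IK checks.

```bash
cat >> h.py <<'E'
from workcell import *
YAW=np.deg2rad(-3.6);HX,HY=623.,22.8
def Rz(a): return np.array([[np.cos(a),-np.sin(a),0],[np.sin(a),np.cos(a),0],[0,0,1.]])
def S(x,y,z): return Rz(YAW)@[x,y,0]+np.array([HX,HY,z])
def down(a,s=1): # tool down, tool y along direction a (station) times s
    y=Rz(YAW+a)@[0,s,0];z=np.array([0,0,-1.]);return np.column_stack([np.cross(y,z),y,z])
def bartool(a,s=1): # tool z in station x-z plane, a below horizontal
    z=Rz(YAW)@[np.cos(a),0,-np.sin(a)];x=s*(Rz(YAW)@[0,1,0]);return np.column_stack([x,np.cross(z,x),z])
def bar(t,a):  # TCP with grasp point on bar at tilt t
    p=np.arctan2(20,152)+t;r=np.hypot(20,152)
    return S(-r*np.cos(p),0,105+r*np.sin(p))+bartool(a)[:,2]*18.7
def keypush(k,back,r,gap=0.,z=143.): # back=0: opening push (pan-side half), 1: closing push
    d=np.array([np.sin(k),-np.cos(k)])*(-1 if back else 1);n=np.array([np.cos(k),np.sin(k)])*(-1 if back==1 else 1)
    # closing at key k: push the other half from its pan/-x face
    n=np.array([np.cos(k),np.sin(k)])
    q=r*d-(16+gap)*n
    return S(-85+q[0],125+q[1],z)
E
python3 - <<'E'
from h import *
f=lambda q:None if q is None else np.round(q,2).tolist()
for s in(1,-1):
    print("s",s)
    for k in(0,.8,1.6): print("key",k,f(inverse_kinematics(keypush(k,0,20),down(k,s))),f(inverse_kinematics(keypush(k,1,12),down(k,s))))
    for a in (35,45,60):
        for t in(0,.7,1.4):
            print("bar",a,t,f(inverse_kinematics(bar(t,np.deg2rad(a)),bartool(np.deg2rad(a),s))))
s=read_state();print(s["tool_rot"])
E
```

```text
s 1
key 0 [-0.42, 0.51, 0.09, 1.9, -0.06, 0.73, 1.21] [-0.45, 0.53, 0.05, 1.87, -0.04, 0.75, 1.13]
key 0.8 [-0.22, 0.54, -0.15, 1.84, 0.11, 0.77, 1.87] [-0.27, 0.52, -0.16, 1.88, 0.12, 0.75, 1.81]
key 1.6 [0.44, 0.92, -1.28, 1.76, 0.94, 1.23, 2.0] [0.45, 0.88, -1.28, 1.84, 0.92, 1.18, 1.96]
bar 35 0 None
bar 35 0.7 None
bar 35 1.4 [0.7, 0.67, -1.27, 2.31, 2.15, 0.97, -2.1]
bar 45 0 None
bar 45 0.7 None
bar 45 1.4 [-0.11, 0.31, -0.15, 2.23, 2.13, 0.3, -2.35]
bar 60 0 None
bar 60 0.7 [-0.24, 0.24, -0.03, 2.3, 1.07, 0.2, -1.35]
bar 60 1.4 [-0.59, 0.35, 0.5, 2.06, -0.2, 0.26, -0.05]
s -1
key 0 [-0.79, 0.6, 0.62, 1.91, -0.49, 0.78, -1.53] [-0.84, 0.62, 0.62, 1.89, -0.49, 0.8, -1.59]
key 0.8 [-0.72, 0.6, 0.55, 1.87, -0.43, 0.79, -0.77] [-0.75, 0.57, 0.52, 1.91, -0.4, 0.76, -0.85]
key 1.6 [-0.62, 0.6, 0.41, 1.81, -0.32, 0.79, -0.08] [-0.65, 0.56, 0.4, 1.89, -0.31, 0.75, -0.11]
bar 35 0 None
bar 35 0.7 None
bar 35 1.4 [0.04, 0.37, -0.37, 2.34, 2.46, 0.62, 0.48]
bar 45 0 None
bar 45 0.7 None
bar 45 1.4 [-0.2, 0.31, -0.05, 2.24, 2.19, 0.28, 0.72]
bar 60 0 None
bar 60 0.7 [-0.33, 0.24, 0.08, 2.31, 1.01, 0.17, 1.85]
bar 60 1.4 [-0.17, 0.31, -0.04, 2.04, 0.48, 0.31, 2.45]
[[-9.41132415e-01  3.38038007e-01 -2.86909840e-04]
 [ 3.38038126e-01  9.41131953e-01 -9.34283744e-04]
 [-4.58033969e-05 -9.76271182e-04 -9.99999522e-01]]
```

Run:
```python
from h import *
f=lambda q:None if q is None else np.round(q,2).tolist()
for s in(1,-1):
  for a in (62,66,70,74):
    a_=np.deg2rad(a);print(s,a)
    for t in (0,.3,.7,1.1,1.4):
        R=bartool(a_,s);print("  ",t,f(inverse_kinematics(bar(t,a_)-8*R[:,2],R)),f(inverse_kinematics(bar(t,a_)-70*R[:,2],R)) if t==0 else "")
```

```text
1 62
   0 None None
   0.3 [0.26, 0.34, -0.66, 2.38, 1.54, 0.38, -1.83] 
   0.7 [-0.94, 0.32, 0.83, 2.31, -0.7, 0.18, 0.41] 
   1.1 [-0.69, 0.28, 0.57, 2.15, -0.15, 0.27, -0.11] 
   1.4 [-0.6, 0.34, 0.51, 2.04, -0.2, 0.33, -0.05] 
1 66
   0 [0.41, 0.5, -0.86, 2.38, 1.6, 0.52, -1.86] [-0.29, 0.21, -0.03, 2.42, 0.93, 0.2, -1.27]
   0.3 [-0.25, 0.29, -0.03, 2.35, 0.96, 0.18, -1.26] 
   0.7 [-0.7, 0.27, 0.54, 2.25, -0.12, 0.26, -0.15] 
   1.1 [-0.66, 0.3, 0.55, 2.1, -0.18, 0.38, -0.07] 
   1.4 [-0.58, 0.36, 0.5, 1.98, -0.21, 0.44, -0.03] 
1 70
   0 [-0.07, 0.39, -0.24, 2.35, 1.22, 0.22, -1.52] [-0.72, 0.25, 0.5, 2.38, -0.06, 0.21, -0.25]
   0.3 [-0.59, 0.32, 0.4, 2.32, -0.13, 0.19, -0.16] 
   0.7 [-0.68, 0.29, 0.54, 2.19, -0.18, 0.37, -0.09] 
   1.1 [-0.62, 0.32, 0.53, 2.04, -0.19, 0.49, -0.05] 
   1.4 [-0.57, 0.38, 0.52, 1.92, -0.24, 0.55, 0.0] 
1 74
   0 [-0.42, 0.4, 0.21, 2.32, 0.01, 0.16, -0.31] [-0.68, 0.27, 0.49, 2.32, -0.15, 0.32, -0.15]
   0.3 [-0.56, 0.33, 0.4, 2.26, -0.18, 0.3, -0.11] 
   0.7 [-0.64, 0.31, 0.52, 2.14, -0.19, 0.47, -0.06] 
   1.1 [-0.6, 0.34, 0.52, 1.98, -0.21, 
[... 503 characters left out ...]
[0.75, 0.53, -1.27, 2.03, 1.06, 0.8, 1.98] 
   1.4 [0.72, 0.61, -1.27, 1.92, 1.08, 0.88, 2.03] 
-1 70
   0 [-0.1, 0.39, -0.2, 2.36, 1.2, 0.2, 1.64] [-0.21, 0.22, -0.09, 2.36, 0.55, 0.27, 2.28]
   0.3 [-0.2, 0.3, -0.08, 2.3, 0.56, 0.25, 2.3] 
   0.7 [0.75, 0.52, -1.27, 2.13, 1.03, 0.77, 1.94] 
   1.1 [0.74, 0.56, -1.27, 1.98, 0.97, 0.87, 2.07] 
   1.4 [0.71, 0.64, -1.27, 1.86, 1.0, 0.95, 2.11] 
-1 74
   0 [-0.14, 0.39, -0.13, 2.3, 0.65, 0.23, 2.2] [0.75, 0.49, -1.27, 2.26, 1.01, 0.72, 1.87]
   0.3 [-0.14, 0.31, -0.13, 2.24, 0.37, 0.35, 2.49] 
   0.7 [0.75, 0.55, -1.27, 2.08, 0.94, 0.84, 2.03] 
   1.1 [0.72, 0.59, -1.27, 1.92, 0.9, 0.95, 2.14] 
   1.4 [0.69, 0.67, -1.27, 1.8, 0.93, 1.03, 2.18]
```

Run:
```python
from h import *
movep(S(-115,95,330),down(0,-1)); clamp()
c=camera("wrist");cv2.imwrite("pics/w1.png",c["image"]);np.savez("/tmp/w1.npz",**{k:np.array(v) for k,v in c.items()})
W=cloud(c);H=hsv(c);h,s,v=H[...,0],H[...,1],H[...,2];Z=W[...,2]
st=(W-np.array([HX,HY,0]))@Rz(YAW)
def rep(n,m):
    m=m&np.isfinite(Z)
    if m.sum()<5: print(n,m.sum());return
    r=cv2.minAreaRect(st[m][:,:2].astype(np.float32));print(n,m.sum(),np.round(r[0],1),np.round(r[1],1),round(r[2],1),np.round(np.percentile(st[m],[2,50,98],0),1).tolist())
rep("yellow",(h>22)&(h<34)&(s>130)&(Z>158)&(Z<172));rep("orange",(h>5)&(h<20)&(s>120)&(Z>160))
rep("redtop",((h<6)|(h>174))&(s>150)&(Z>132)&(Z<145)&(st[...,0]<0))
g=(s<60)&(Z>115)&(Z<135)&(st[...,1]>-70)&(st[...,1]<65)
rep("bar",g&(st[...,0]<-145)&(st[...,0]>-170)); rep("armsR",g&(st[...,0]>-140)&(st[...,0]<-120)&(st[...,1]<0));rep("armsL",g&(st[...,0]>-140)&(st[...,0]<-120)&(st[...,1]>0))
x=read_state();print(x["time"],x["finger_gap"],np.round(x["qpos"],2))
```

```text
yellow 384 [-85.2 124. ] [ 8.7 53.3] 0.4 [[-89.4, 98.4, 158.6], [-84.7, 124.3, 163.7], [-80.9, 149.1, 165.3]]
orange 679 [-86.1 163.1] [119.2   6.4] 0.2 [[-142.0, 160.0, 161.2], [-79.8, 162.2, 167.4], [-28.5, 165.9, 169.3]]
redtop 1226 [-55.8  -0.8] [111.5 128.8] 0.0 [[-111.2, -64.3, 132.3], [-70.8, -33.7, 137.8], [-2.6, 63.2, 139.5]]
bar 609 [-151.4   -0.6] [12.3 99.3] 0.2 [[-157.1, -47.7, 125.0], [-150.9, -0.7, 129.1], [-146.5, 47.6, 131.2]]
armsR 97 [-130.   -47.3] [19.9  8.5] 0.7 [[-139.6, -50.6, 124.1], [-129.8, -45.9, 128.2], [-120.6, -43.3, 130.6]]
armsL 91 [-130.    45.7] [ 7.8 19.6] 88.4 [[-139.7, 42.0, 125.9], [-130.2, 46.0, 128.3], [-121.1, 49.5, 130.1]]
2.9417 0.05591384408517371 [-0.94  0.35  0.78  1.75 -0.26  1.16 -1.71]
```

View pics/w1.png

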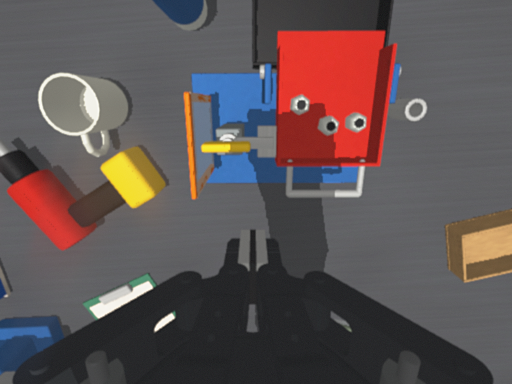

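The wrist view shows the wing at (225,147), square to the plate. The fit agrees with my frame to within 1 mm (key ≈ 0), and the handle arms are at y = ±46. Pushing the key open.

```bash
sed -i 's/HX,HY=623.,22.8/HX,HY=623.,22.2/' h.py
cat >> h.py <<'E'
def ft(): return np.round(read_state()["ft_force"],1).tolist()
def look(n):
    c=camera("wrist");cv2.imwrite(f"pics/{n}.png",c["image"]);W=cloud(c);H=hsv(c);h,s=H[...,0],H[...,1]
    st=(W-np.array([HX,HY,0]))@Rz(YAW)
    m=(h>22)&(h<34)&(s>130)&(W[...,2]>155)&(W[...,2]<172)&(np.hypot(st[...,0]+85,st[...,1]-125)<45)
    if m.sum()>20:
        e=np.linalg.svd(st[m][:,:2]-st[m][:,:2].mean(0),full_matrices=False)[2][0];e=e if e[1]>0 else -e
        print("key angle",round(float(np.arctan2(-e[0],e[1])),3),m.sum(),st[m].mean(0).round(1))
    return c,W,st,h,s
E
python3 - <<'E'
from h import *
movep(keypush(0,0,20,14,175),down(0,-1))
movel(keypush(0,0,20,14),max_speed=100)
f0=np.array(ft())
for k in (0,.25,.5,.75,1.,1.25,1.45,1.6):
    g=movel(keypush(k,0,20),down(k,-1),max_speed=80,guard=30);print(k,g,np.round(np.array(ft())-f0,1))
    if g: break
print(read_state()["time"])
p=read_state()["eef_pos"];R=read_state()["tool_rot"]
movel(keypush(1.55,0,20,12),max_speed=100);movel(keypush(1.55,0,20,12,210),max_speed=200)
print(p,np.round(keypush(1.6,0,20),1))
movep(S(-120,60,330),down(1.57,-1));look("w2");print(read_state()["time"])
E
```

```text
0 False [-0.3 -1.7 -0.3]
0.25 False [-1.9 -1.4  1.9]
0.5 False [-0.9 -1.1  1.3]
0.75 False [-0.5 -1.2  0.1]
1.0 False [-0.8 -0.3  0.1]
1.25 False [-0.4  0.  -0.5]
1.45 False [ 0.1 -0.9 -0.4]
1.6 False [ 0.  -1.  -0.9]
7.05
[565.32013492 135.66723349 142.98917324] [565.5 135.6 143. ]
key angle 1.543 411 [-85.9 125.  163.6]
8.475
```

```bash
cat >> h.py <<'E'
def arm(t,e=10,y=-46.5):
    p=np.arctan2(20,131)+t;r=np.hypot(20,131);return S(-r*np.cos(p),y,105+r*np.sin(p)-e)
def tilt(st,h,s):
    # pan floor/wall plane: red points inside the pan
    m=((h<6)|(h>174))&(s>150)&(abs(st[...,1])<50)&(st[...,0]>-130)&(st[...,0]<60)&(st[...,2]>40)
    return st[m]
E
python3 - <<'E'
from h import *
R=down(0,-1)
movep(arm(0)+[0,0,90],R);open_gripper()
f0=np.array(ft());g=movel(arm(0),max_speed=150,guard=15);print(g,read_state()["eef_pos"].round(1) if hasattr(read_state()["eef_pos"],"round") else read_state()["eef_pos"])
if not g:
    clamp();s=read_state();print(s["finger_gap"],s["gripper_force"],np.array(ft())-f0)
    for t in(.1,.2,.3,.42):
        g=movel(arm(t),max_speed=80,guard=40);print(t,g,np.array(ft())-f0)
        if g:break
c=camera("scene");cv2.imwrite("pics/s2.png",cv2.resize(c["image"][130:310,150:390],(800,600)));print(read_state()["time"])
E
```

```text
False [489.7 -16.1 115.6]
5.551916878176445 58.752720952034 [-1.2  8.4  6.5]
0.1 False [ 3.9  7.  -1.4]
0.2 False [ 6.5  8.  -2.6]
0.3 False [ 6.5  6.6 -4.3]
0.42 False [13.3  6.9 -6.2]
13.2
```

View pics/s2.png

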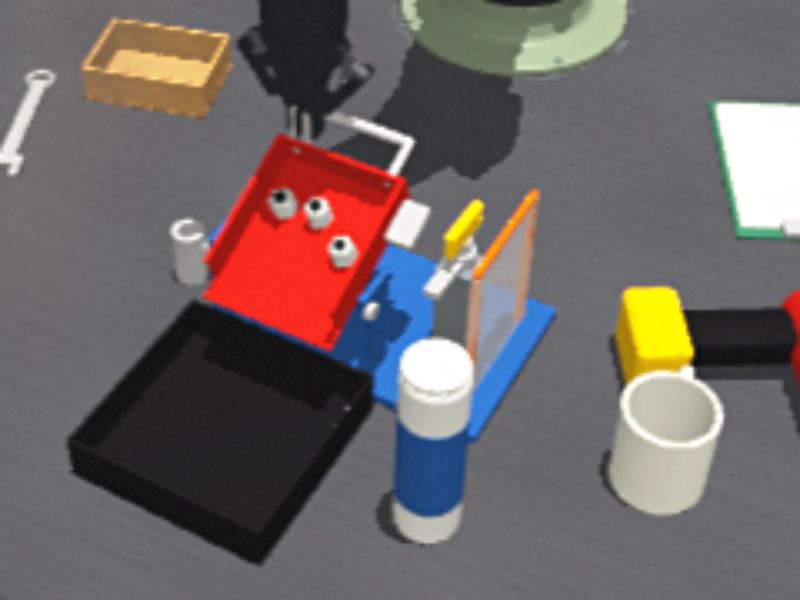

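Pan is up about 0.4 rad with the nuts still in it at (280,205), (317,212) and (340,250), and it holds by its own friction. Regripping on the bar and tipping.

Run:
```python
from h import *
open_gripper();movel(arm(.42)+[0,0,90],max_speed=250)
a=np.deg2rad(70);R=bartool(a);z=R[:,2];P=lambda t:bar(t,a)-4*z
movep(P(.42)-75*z,R)
f0=np.array(ft());g=movel(P(.42),max_speed=150,guard=15);print("appr",g,np.array(ft())-f0)
if not g:
    clamp();s=read_state();print(s["finger_gap"],np.array(ft())-f0)
    for t in np.linspace(.42,1.36,7)[1:]:
        g=movel(P(t),max_speed=70,guard=50);print(round(t,2),g,np.array(ft())-f0)
        if g:break
wait(.6)
c=camera("scene");cv2.imwrite("pics/s3.png",cv2.resize(c["image"][130:310,150:390],(800,600)));print(read_state()["time"])
```

```text
appr False [-0.1 -0.1 -0.7]
7.7826108145885184 [-13.8   2.1   6. ]
0.58 False [-25.3   2.7  21.2]
0.73 False [-19.2   0.1  22.4]
0.89 False [-5.1  0.9  8.8]
1.05 False [ 4.3  0.2 -9.1]
1.2 False [  6.5   2.3 -17.4]
1.36 False [  1.5   3.2 -10.5]
20.425
```

View pics/s3.png

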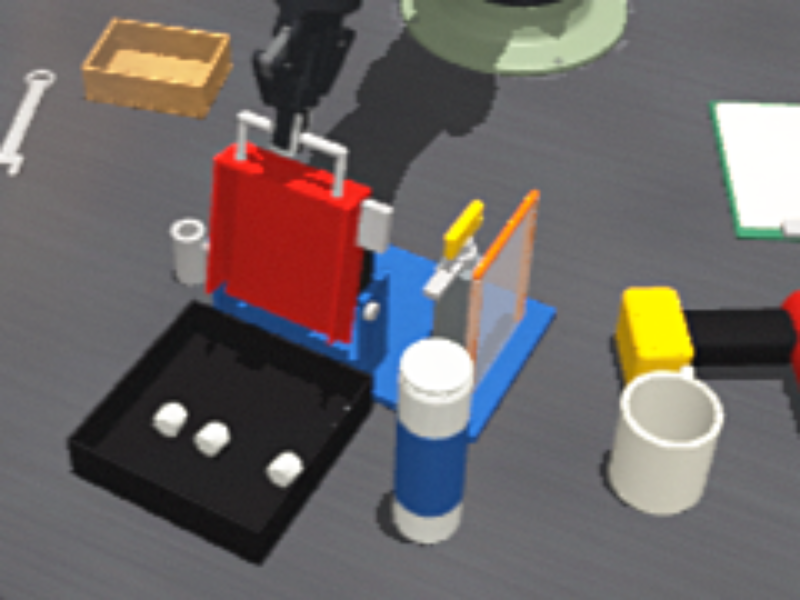

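All three nuts are in the tray, at (170,418), (211,438) and (285,468). Lowering, then pressing the bar down onto its stop with closed fingers.

Run:
```python
from h import *
a=np.deg2rad(70);R=bartool(a);z=R[:,2];P=lambda t:bar(t,a)-4*z
f0=np.array(ft())
for t in np.linspace(1.36,.3,6)[1:]:
    g=movel(P(t),max_speed=90,guard=60);print(round(t,2),g,np.array(ft())-f0)
    if g:break
if not g:
    open_gripper();movel(P(.3)-70*z,max_speed=250);clamp()
    D=bartool(np.pi/2);B=lambda t:bar(t,np.pi/2)+[0,0,18.7+5.0]
    movep(B(.3)+[0,0,15],D)
    f0=np.array(ft())
    for t in(.3,.2,.1,.03,-.05):
        g=movel(B(t),max_speed=60,guard=35);print(t,g,np.array(ft())-f0,np.round(read_state()["eef_pos"],1),np.round(B(t),1))
        if g:break
    movel(B(0)+[0,0,150],max_speed=250)
    c,W,st,h,s=look("w3")
    Z=st[...,2];red=((h<6)|(h>174))&(s>150)&(abs(st[...,1])<50)&(st[...,0]>-105)&(st[...,0]<40)&(Z>60)&(Z<170)
    q=st[red];q=q[q[:,2]<np.median(q[:,2])+12];A=np.c_[q[:,0],np.ones(len(q))];print("floor slope,z",np.linalg.lstsq(A,q[:,2],rcond=None)[0],len(q))
    g=(s<60)&(abs(st[...,1])<35)&(st[...,0]<-140)&(st[...,0]>-165)&(Z>100)&(Z<170);print("bar",np.median(st[g],0) if g.sum() else None)
print(read_state()["time"])
```

```text
1.15 False [-2.8 -1.5  8.6]
0.94 False [-9.1 -5.7 16.7]
0.72 False [-10.9  -6.6  14.3]
0.51 False [-8.7 -5.6 10.7]
0.3 False [-9.  -4.5  6.9]
0.3 False [ 0.2  1.  -0.4] [483.6  31.1 174. ] [484.   30.9 174. ]
0.2 False [ 0.8  0.3 -0.7] [478.1  31.3 159.5] [478.3  31.3 159.8]
0.1 False [ 1.2  0.3 -0.6] [473.8  31.5 144.7] [474.1  31.6 145.1]
0.03 False [0.  1.3 0.7] [471.7  31.7 134.2] [472.   31.7 134.6]
-0.05 True [-12.3   0.3  51.3] [472.2  31.8 128.7] [470.5  31.8 122.4]
key angle 1.553 890 [-87.2 123.9 163. ]
floor slope,z [-4.11764284e-04  1.02978503e+02] 9749
bar [-152.70328799    2.69896117  129.16896084]
27.95
```

View pics/w3.png

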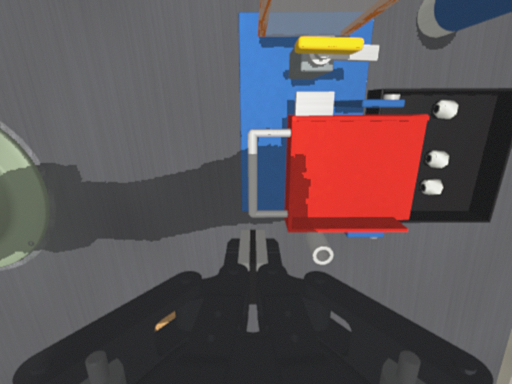

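The wrist view shows the pan level (fitted slope -0.0004, floor at 103 mm), the wing at (330,45) along x, and the three nuts in the tray at (445,109), (437,159) and (431,187). Turning the key back.

Run:
```python
from h import *
movep(keypush(1.5,1,12,14,190),down(1.5,-1))
movel(keypush(1.5,1,12,14),max_speed=120)
f0=np.array(ft())
for k in (1.5,1.25,1.,.75,.5,.25,.08,-.1):
    g=movel(keypush(k,1,12),down(max(k,0),-1),max_speed=60,guard=25);print(k,g,np.round(np.array(ft())-f0,1))
    if g: break
movel(keypush(0,1,12,14),max_speed=100);movel(keypush(0,1,12,14,210),max_speed=200)
movep(S(-115,95,330),down(0,-1));c,W,st,h,s=look("w4")
Z=st[...,2];red=((h<6)|(h>174))&(s>150)&(abs(st[...,1])<50)&(st[...,0]>-105)&(st[...,0]<40)&(Z>60)&(Z<115)
q=st[red];print(np.polyfit(q[:,0],q[:,2],1),read_state()["time"])
```

```text
1.5 False [-0.6 -0.2 -0.2]
1.25 False [-1.5 -4.5  2.2]
1.0 False [-2.6 -4.6  2.2]
0.75 False [-5.4 -2.   2.6]
0.5 False [-5.9 -0.3  1. ]
0.25 False [-6.   0.1 -0.6]
0.08 False [-6.2  1.6 -0.3]
-0.1 False [-13.4  -1.8   3.4]
key angle 0.014 411 [-84.8 125.2 163.1]
[-6.36389633e-04  1.03069366e+02] 33.475
```

View pics/w4.png

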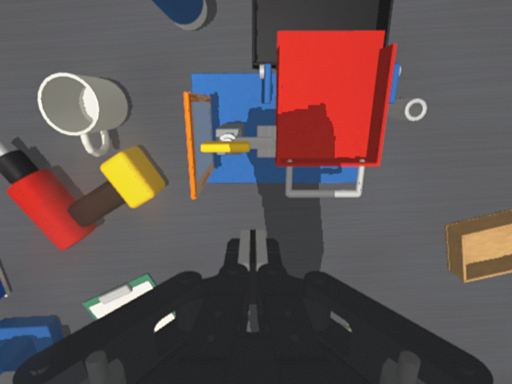

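The wing is back at (225,147) with its dog over the ear, the pan is level and empty, and the other items are unmoved. Handing in.

```bash
python3 -c "
from workcell import *
print(finish_job())"
```

```text
the job is handed in; nothing more can be done
None
```

The job is handed in at about 33 s: all three nuts are in the tray, the pan is level, the key is latched again (measured 0.014 rad), and I saw no contact with the guard and nothing else moved.

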